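Set the rinsed photomasks out on their drain stands

TASK

The four black-framed glass photomasks have just been rinsed: set each one, gently and without dropping it, on the sloped steel drain stand made for its shape (square, oblong, long strip, round), lying flat and square on the deck, centred, with its lower edge down against the cleat so that it cannot slide off. Leave the two closed white cases where they are.

Things in the scene. Friction and masses are not known exactly. Their poses are not given: they have to be found in the camera images.
- mask_square: Square black frame 52 x 52 mm, 12 mm thick, with one glass field; loose, lies flat on the bench, about 55 g. Origin: centre of the underside; z up, x and y along the sides.
- mask_oblong: Oblong black frame 72 mm long (its x) by 38 mm wide (its y), 12 mm thick, with two glass fields side by side; loose, lies flat, about 60 g. Origin: centre of the underside, z up. Grip it across the 38 mm.
- mask_strip: Long narrow black frame 100 mm long (its x) by 32 mm wide (its y), 12 mm thick, with three glass fields in a row; loose, lies flat, about 65 g. Origin: centre of the underside, z up. Grip it across the 32 mm.
- mask_round: Round black frame, diameter 52 mm, 12 mm thick, with one bright round glass field; loose, lies flat, about 55 g. Origin: centre of the underside, z up.
- stand_square_rest (a point): Square steel stand, deck 60 mm wide, 62 mm up the slope, one opening, straight cleat. Fixed; deck slopes 20 deg, low end and 8 mm high white cleat towards the robot. Point: on the deck's face, 23 mm above the bench, under the frame's centre when it touches the cleat. x up the slope, y across to the left, z square out of the deck.
- stand_oblong_rest (a point): Oblong steel stand, deck 46 mm wide, 82 mm up the slope, two openings, straight cleat; the frame's 72 mm runs up the slope. Fixed; deck slopes 20 deg, low end and 8 mm high white cleat towards the robot. Point: on the deck's face, 26 mm above the bench, under the frame's centre when it touches the cleat. x up the slope, y across to the left, z square out of the deck.
- stand_strip_rest (a point): Long narrow steel stand, deck 40 mm wide, 110 mm up the slope, three openings, straight cleat; the frame's 100 mm runs up the slope. Fixed; deck slopes 20 deg, low end and 8 mm high white cleat towards the robot. Point: on the deck's face, 31 mm above the bench, under the frame's centre when it touches the cleat. x up the slope, y across to the left, z square out of the deck.
- stand_round_rest (a point): Round steel stand, deck a 66 mm disc with a round opening; its cleat is two short bars in a vee. Fixed; deck slopes 20 deg, low end and 8 mm high white cleat towards the robot. Point: on the deck's face, 23 mm above the bench, under the frame's centre when it touches the cleat. x up the slope, y across to the left, z square out of the deck.
- chip_box: Bystander: closed white square plastic box, 54 x 54 mm, 18 mm tall, loose, no glass. Origin: centre of the underside. To be left where it is.
- wafer_case: Bystander: closed white round plastic case, diameter 62 mm, 16 mm tall, loose, no glass. Origin: centre of the underside. To be left where it is.

How it is judged:
At the end, for the whole second after the job is handed in: Each mask rests on the stand of its own shape: flat on the deck (5 degrees, 4 mm), edge within 10 mm of the cleat, within 12 mm of the middle line; all but the round one within 10 degrees of the slope line. White cases within 20 mm of where they stood (x of mask_square in the frame of stand_square_rest between -0.006 and 0.01 m and y of mask_square in the frame of stand_square_rest between -0.012 and 0.012 m and z of mask_square in the frame of stand_square_rest between -0.003 and 0.004 m and angle between the z axis of mask_square and the z axis of stand_square_rest, either way round below 0.09 rad and linear speed of each of mask_square, mask_oblong, mask_strip, mask_round below 0.02 m/s and angular speed of each of mask_square, mask_oblong, mask_strip, mask_round below 0.2 rad/s and (angle between the x axis of mask_square and the x axis of stand_square_rest, either way round below 0.17 rad or angle between the y axis of mask_square and the x axis of stand_square_rest, either way round below 0.17 rad) and x of mask_oblong in the frame of stand_oblong_rest between -0.006 and 0.01 m and y of mask_oblong in the frame of stand_oblong_rest between -0.012 and 0.012 m and z of mask_oblong in the frame of stand_oblong_rest between -0.003 and 0.004 m and angle between the z axis of mask_oblong and the z axis of stand_oblong_rest, either way round below 0.09 rad and angle between the x axis of mask_oblong and the x axis of stand_oblong_rest, either way round below 0.17 rad and x of mask_strip in the frame of stand_strip_rest between -0.006 and 0.01 m and y of mask_strip in the frame of stand_strip_rest between -0.012 and 0.012 m and z of mask_strip in the frame of stand_strip_rest between -0.003 and 0.004 m and angle between the z axis of mask_strip and the z axis of stand_strip_rest, either way round below 0.09 rad and angle between the x axis of mask_strip and the x axis of stand_strip_rest, either way round below 0.17 rad and x of mask_round in the frame of stand_round_rest between -0.006 and 0.01 m and y of mask_round in the frame of stand_round_rest between -0.012 and 0.012 m and z of mask_round in the frame of stand_round_rest between -0.003 and 0.004 m and angle between the z axis of mask_round and the z axis of stand_round_rest, either way round below 0.09 rad); the robot touches nothing.
It fails at once if a white case is pushed or carried more than 20 mm from where it stood (distance of any of chip_box, wafer_case from where it was at the start of the episode above 0.02 m).
It fails at once if a mask is dropped or thrown (faster than 0.6 m/s while out of the fingers: a fall of about 20 mm) ((linear speed of mask_square above 0.6 m/s and contact force between the fingers and mask_square below 0.2 N) or (linear speed of mask_oblong above 0.6 m/s and contact force between the fingers and mask_oblong below 0.2 N) or (linear speed of mask_strip above 0.6 m/s and contact force between the fingers and mask_strip below 0.2 N) or (linear speed of mask_round above 0.6 m/s and contact force between the fingers and mask_round below 0.2 N)).
It also fails if it takes over 93 s, if anything falls off the work surface, if the arm or the gripper's body presses on something with over 40 N, if the wrist force passes 120 N, or if a joint passes its speed limit or range.

ROBOT

A 6-joint arm with a two-finger parallel gripper is mounted at the origin on the work surface. World frame = base frame: x ahead of the robot, y to its left, z up, the work surface at z = 0. Lengths are in m, angles in rad, forces in N, time in s.
With the tool pointing down it reaches from about 0.35 to 0.875 m from the base axis. Payload 4.2 kg.
Tool frame: the origin (TCP) lies midway between the tips of the shut fingers; the grasp point (between the pads) lies 19 mm behind it; z points along the fingers, y is the line along which they close (so a half turn about z gives the same grasp; the last joint's range is limited). The gripper opens to 87 mm and grips with 3 to 60 N. Pads are 19 mm wide; open, the fingers measure 117 mm over their backs; the gripper's body (75 mm by 190 mm) begins 51 mm behind the grasp point.
Start: joints at [1.456, 0.385, 0.008, 0, -1.194, -0.259], TCP at [0.228, 0.582, 0.223] pointing down, gripper open.
Joint ranges: [-3.14, 3.14], [-1.21, 2.06], [-1.07, 1.41], [-3.16, 2.05], [-2.99, -0.16], [-3.1, 3.1]. Speed limits (rad/s): [2.79, 2.79, 3.14, 3.14, 3.14, 3.14].

INTERFACE

Orientations are given as a unit quaternion [w, x, y, z].
In Python, from plant import robot gives the robot as it stands.
- The arm moves only by the tool move_arm, never from a script. Its argument "series" is a list of rows, each a list of 4 numbers: the shift along the tool's x, y, z in cm, then the turn about the tool's z in degrees. In form: [[x, y, z, roll], ...]. A call has 1 to 12 rows; each row shifts and turns the commanded pose from where the row before left it, along the tool's axes as they then stand; what a row does not reach is not made up. A row lasts 1/12 s, in which the tool goes at most 41.7 mm and 7.16 degrees, less where a joint would pass 70% of its speed; a pose out of reach is approached as far as the arm can. A call with a gripper value outside its range is refused whole. "jaw" is the finger opening in cm, from 0 to 8.7, set as the call begins (left out, the last holds). The fingers move at their own pace and stop on an object; the grip force is fixed at half the most. Time passes only in rows, so rows that do not move let the fingers close. It gives the time, the measured TCP pose, the force, the opening and the grip force at its end, in the units of the state.
- robot.read_state(): the state, without advancing time (a new reading comes with each control period).
- robot.snapshot(name): name is "side" or "top"; returns a dict with "pixels" (480x640x3 uint8, red, green, blue), "vfov" (degrees; the focal length in pixels is half the picture's height over the tangent of half this angle, whatever the lens; pixels are square), "cx", "cy" (the principal point, pixels), "k1" (the pictures are not rectified: a ray, as slopes to the right and down, at radius r is drawn at 1 + k1 r^2 times it, then the intrinsics apply), "view" (4x4, takes a point from world to camera coordinates). Camera axes: x right, y down, z forward; pixel columns grow to the right and rows downward; lengths in m; the calibration is good to about 2 mm. A picture is of the moment at which its call begins. There is no depth.
- robot.job_done(): hands the job in; it is judged then, once.
The state is a dict: "time": time; "joints": joint angles; "dq": joint speeds; "joint_efforts": joint torques, N m; "tool_pos": TCP position; "orientation": TCP orientation; "ft_force": force on the tool from outside, world axes, zero at the start; "wrist_torque": the same for the moment, N m; "grip_width": finger opening in m; "gripper_force": force on a finger pad.
Only numpy, scipy, OpenCV 4.12 (cv2) and the standard library are available. Lean on these libraries where they do the work, as an engineer would, in place of code of your own. Each camera call takes 0.05 s, during which the arm holds its last target. There are 200 camera calls.

## Working session

There is one attempt and no reset: what is moved stays moved. The work goes in short steps, Python scripts to look and compute and a tool call to move; the robot and the scene stay as the last step left them, time stands still between calls to the robot, and variables do not carry over. Pictures are saved under pics/ and viewed, at most 14 in all, crops included, and the job is handed in when it is done.

Besides the shell and the picture viewer there is one more tool, called after "Call:" as a command line: name --pt "numbers of a row" for each row, then --argument value for the rest. move_arm: Moves the arm, as the interface text tells. Its arguments: {"type":"object","properties":{"series":{"type":"array","items":{"type":"array","items":{"type":"number"}}},"jaw":{"type":"number"}},"required":["series"]}

```bash
ls; mkdir -p pics; python3 - <<'E'
from plant import robot
import cv2,pickle
d={}
for n in("top","side"):
    s=robot.snapshot(n); d[n]=s; cv2.imwrite(f"pics/{n}0.png",s["pixels"][:,:,::-1])
    print(n,{k:v for k,v in s.items() if k!="pixels"})
pickle.dump(d,open("s0.pkl","wb"))
print(robot.read_state())
E
```

```text
pics
top {'vfov': 50.47956120212463, 'cx': 313.1086513641486, 'cy': 241.73058725471705, 'k1': -0.009704771170751098, 'view': array([[-1.04006966e-03, -9.99615543e-01,  2.77071348e-02,
        -4.18703978e-04],
       [-9.91426755e-01, -2.58944701e-03, -1.30637989e-01,
         5.19342588e-01],
       [ 1.30659510e-01, -2.76054674e-02, -9.91042900e-01,
         9.65517360e-01],
       [ 0.00000000e+00,  0.00000000e+00,  0.00000000e+00,
         1.00000000e+00]])}
side {'vfov': 44.23210717094483, 'cx': 317.8774753481159, 'cy': 248.8209437212597, 'k1': -0.14819426823596318, 'view': array([[ 0.72002077, -0.69364621,  0.02061605, -0.36041553],
       [-0.47087724, -0.51017247, -0.71972125,  0.30956111],
       [ 0.50974966,  0.50850662, -0.69395699,  0.953104  ],
       [ 0.        ,  0.        ,  0.        ,  1.        ]])}
{'time': 0.1, 'joints': array([ 1.45559114e+00,  3.85463163e-01,  6.75937588e-03, -4.49479163e-04,
       -1.19400536e+00, -2.58613809e-01]), 'dq': array([ 0.00134926, -0.00225142,  0.00372163,  0.00104126,  0.00076718,
       -0.00066645]), 'joint_efforts': array([-2.51555812e-04, -3.91691852e+01,  1.87933838e+01,  4.23181146e+00,
        1.33951317e-02, -7.76483193e-05]), 'tool_pos': array([0.22800867, 0.58134015, 0.22157558]), 'orientation': array([ 9.68917866e-04,  9.82567336e-01, -1.85904468e-01, -1.39838216e-04]), 'ft_force': array([-0.56701893,  0.03140403, -0.03403757]), 'wrist_torque': array([ 0.01980856, -0.00955365, -0.014512  ]), 'gripper_force': 0.0, 'grip_width': 0.08692407749361646}
```

View pics/top0.png

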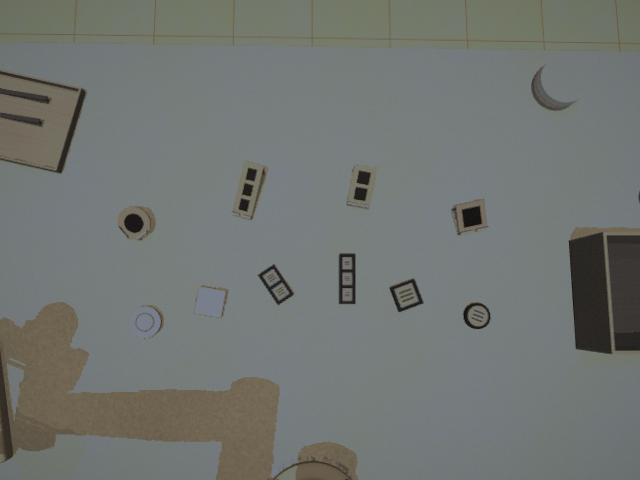

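View pics/side0.png

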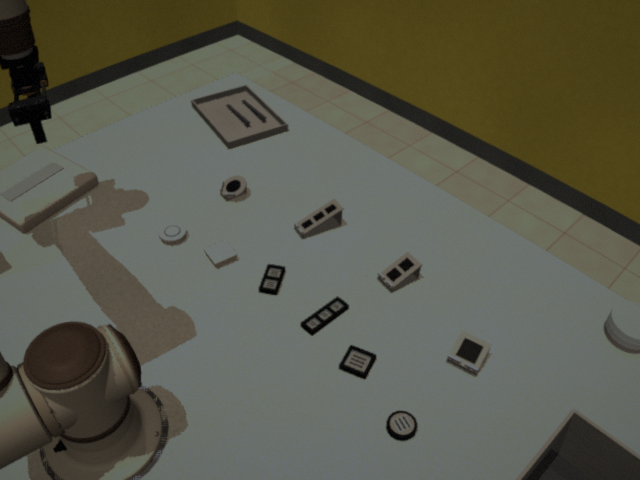

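The top view shows the masks: oblong at (276,284), strip at (347,279), square at (406,295) and round at (477,316). The stands are round at (134,223), strip at (249,190), oblong at (361,187) and square at (470,216). The cases are at (210,302) and (145,321). Next I'll zoom in on the stands.

```bash
python3 - <<'E'
import pickle,cv2,numpy as np
d=pickle.load(open("s0.pkl","rb"))
C={"top":[(470,216),(361,187),(249,190),(134,223)],"side":[(468,354),(400,272),(320,218),(234,188)]}
for n,cs in C.items():
    im=d[n]["pixels"][:,:,::-1]; t=[]
    for u,v in cs:
        u0,v0=u-33,v-30 if n=="top" else v-25
        v0=v-25; c=cv2.resize(im[v0:v0+50,u0:u0+66],(396,296),interpolation=cv2.INTER_CUBIC)
        c=cv2.convertScaleAbs(c,alpha=1.6)
        for k in range(0,66,10):
            cv2.putText(c,str(u0+k),(k*6,10),0,.32,(0,0,255),1); cv2.line(c,(k*6,12),(k*6,16),(0,0,255),1)
        for k in range(10,50,10):
            cv2.putText(c,str(v0+k),(0,k*6+3),0,.32,(0,0,255),1)
        t.append(c)
    cv2.imwrite(f"pics/z_{n}.png",np.vstack([np.hstack(t[:2]),np.hstack(t[2:])]))
E
```

```text
(no output)
```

View pics/z_top.png

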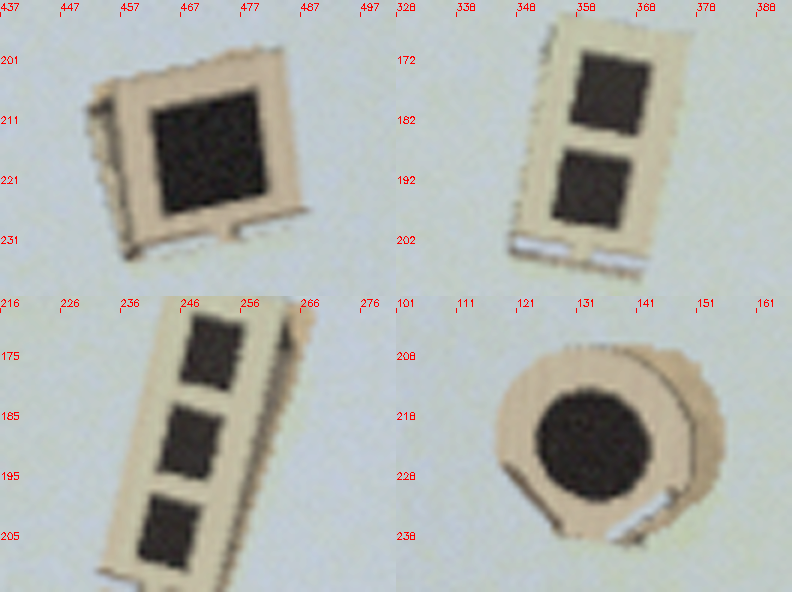

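View pics/z_side.png

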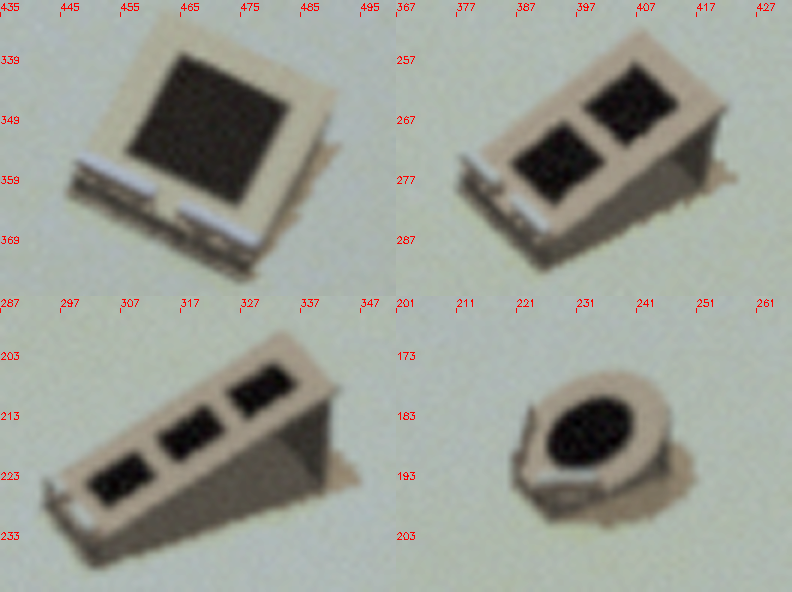

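The zooms show the deck corners, dark openings and cleats clearly. I'll measure everything from these.

```bash
cat > h.py <<'E'
import numpy as np,cv2
def K(s):
    f=240/np.tan(np.radians(s["vfov"]/2)); return np.array([[f,0,s["cx"]],[0,f,s["cy"]],[0,0,1]]),np.array([s["k1"],0,0,0,0])
def rays(s,p):
    k,D=K(s); q=cv2.undistortPoints(np.array(p,float).reshape(-1,1,2),k,D)[:,0]
    V=s["view"]; d=np.c_[q,np.ones(len(q))]@V[:3,:3]; return -V[:3,:3].T@V[:3,3],d
def plane(s,p,P,n):
    c,d=rays(s,p); t=((np.array(P)-c)@n)/(d@n); return c+d*t[:,None]
def tri(sa,pa,sb,pb):
    A=[];b=[]
    for s,p in((sa,pa),(sb,pb)):
        c,d=rays(s,[p]); d=d[0]/np.linalg.norm(d); M=np.eye(3)-np.outer(d,d); A.append(M); b.append(M@c)
    return np.linalg.lstsq(np.vstack(A),np.hstack(b),rcond=None)[0]
def proj(s,P):
    k,D=K(s);V=s["view"]; return cv2.projectPoints(np.array(P,float).reshape(-1,1,3),cv2.Rodrigues(V[:3,:3])[0],V[:3,3],k,D)[0][:,0]
def blobs(s,u,v,r,th,scale=6):
    g=cv2.cvtColor(s["pixels"],cv2.COLOR_RGB2GRAY)[v-r:v+r,u-r:u+r]
    g=cv2.resize(g,None,fx=scale,fy=scale,interpolation=cv2.INTER_CUBIC)
    cs=cv2.findContours((g<th).astype(np.uint8),cv2.RETR_EXTERNAL,cv2.CHAIN_APPROX_NONE)[0]
    return [((c[:,0]+.5)/scale-.5+[u-r,v-r]) for c in cs if cv2.contourArea(c)>scale**2*12]
def cen(c):
    m=cv2.moments(c.astype(np.float32).reshape(-1,1,2)); return np.array([m["m10"],m["m01"]])/m["m00"]
E
python3 - <<'E'
import pickle
from h import *
d=pickle.load(open("s0.pkl","rb")); T,S=d["top"],d["side"]
np.set_printoptions(precision=4,suppress=True)
print("cam",rays(T,[(0,0)])[0],rays(S,[(0,0)])[0])
M={"square":((406,295),(358,361)),"oblong":((276,284),(272,279)),"strip":((347,279),(325,315)),"round":((477,316),(402,425))}
for k,(a,b) in M.items():
    r=40 if k=="strip" else 28
    for s,c in((T,a),(S,b)):
        B=max(blobs(s,*c,r,70),key=lambda c:cv2.contourArea(c.astype(np.float32)))
        X=plane(s,B,(0,0,.012),np.array([0,0,1.]))[:,:2]
        (x,y),wh,ang=cv2.minAreaRect((X*1000).astype(np.float32))
        print(k,"ctr",x,y,"wh",wh,"ang",ang)
W={"square":((470,216),(468,352),.023),"oblong":((361,187),(400,272),.026),"strip":((249,190),(318,218),.031),"round":((134,223),(234,187),.023)}
for k,(a,b,h) in W.items():
    ct=[];print(k)
    BT=[cen(c) for c in blobs(T,*a,30,50)];BS=[cen(c) for c in blobs(S,*b,30,38)]
    print(" top",np.array(BT).round(1).tolist()," side",np.array(BS).round(1).tolist())
    BT.sort(key=lambda p:-p[1]);BS.sort(key=lambda p:-p[1])
    P=np.array([tri(T,p,S,q) for p,q in zip(BT,BS)]);print(P, P.mean(0))
E
```

```text
cam [0.3887 0.0276 1.0247] [-0.0806 -0.5767  0.8916]
square ctr 416.0863952636719 -185.2846221923828 wh (52.30482864379883, 53.608375549316406) ang 19.77722930908203
square ctr 414.9110412597656 -191.16079711914062 wh (60.016536712646484, 55.15254592895508) ang 19.907127380371094
oblong ctr 437.1732177734375 73.9225845336914 wh (71.89546203613281, 38.532169342041016) ang 33.945980072021484
oblong ctr 435.85369873046875 67.639404296875 wh (82.40833282470703, 42.0138053894043) ang 34.2093620300293
strip ctr 449.37347412109375 -67.6292495727539 wh (31.98602867126465, 99.7796630859375) ang 89.56644439697266
strip ctr 447.5975341796875 -73.60502624511719 wh (38.65447235107422, 106.46073913574219) ang 89.83588409423828
round ctr 375.3103942871094 -325.502197265625 wh (51.24336242675781, 53.43983840942383) ang 0.1603507548570633
round ctr 374.30609130859375 -331.2829895019531 wh (57.434974670410156, 51.88608932495117) ang 38.318241119384766
square
 top [[471.5, 216.3]]  side [[469.3, 350.4]]
[[ 0.5743 -0.321   0.0229]] [ 0.5743 -0.321   0.0229]
oblong
 top [[360.0, 193.5], [363.2, 177.5]]  side [[416.1, 272.9], [393.5, 274.1], [405.8, 264.4]]
[[ 0.6207 -0.0962  0.0199]
 [ 0.666  -0.1116  0.0005]] [ 0.6434 -0.1039  0.0102]
strip
 top [[243.5, 204.5], [247.2, 189.5], [250.8, 174.2]]  side [[306.7, 223.5], [318.4, 215.9], [337.7, 217.0], [330.1, 208.5]]
[[0.597  0.1383 0.0195]
 [0.6433 0.1171 0.023 ]
 [0.648  0.1332 0.0185]] [0.6294 0.1295 0.0204]
round
 top [[133.3, 222.8]]  side [[232.9, 185.7]]
[[0.5586 0.355  0.0223]] [0.5586 0.355  0.0223]
```

```bash
python3 - <<'E'
import pickle
from h import *
d=pickle.load(open("s0.pkl","rb")); T,S=d["top"],d["side"]
np.set_printoptions(precision=4,suppress=True)
for k,a,b in (("ob",(360,193.5),(393.5,274.1)),("ob",(363.2,177.5),(405.8,264.4)),("st",(243.5,204.5),(306.7,223.5)),("st",(247.2,189.5),(318.4,215.9)),("st",(250.8,174.2),(330.1,208.5))): print(k,tri(T,a,S,b))
# deck frame analysis: centre P at height h, guessed yaw; corners in deck coords
def deck(yaw):
    t=np.radians(20);c,s=np.cos(yaw),np.sin(yaw)
    X=np.array([c*np.cos(t),s*np.cos(t),np.sin(t)]);Y=np.array([-s,c,0]);return X,Y,np.cross(X,Y)
def crop(i,p,u,v): return [(u-33+(x-(396 if i%2 else 0))/6-.42, v-25+(y-(296 if i>1 else 0))*50/296-.42) for x,y in p]
J={"square":(0,(470,216),(110,80),(283,50),(302,208),(130,245),.023,(.5743,-.321)),
 "oblong":(1,(361,187),(556,18),(688,35),(648,248),(515,237),.026,(.643,-.104)),
 "strip":(2,(249,190),None,None,(228,592),(100,570),.031,(.63,.12))}
for k,(i,(u,v),*q,h,xy) in J.items():
    for it in range(1):
      best=None
      B=blobs(T,u,v,30,50); c=sorted([cen(b) for b in B],key=lambda p:-p[1])
      yaw=0
      for _ in range(4):
        X,Y,n=deck(yaw); R=np.array([X,Y])
        if len(c)>1:
            P=plane(T,c,(*xy,h),n); P0=P.mean(0); e=P[-1]-P[0]; yaw=np.arctan2(e[1],e[0])
        else:
            P=plane(T,B[0],(*xy,h),n); P0=plane(T,c,(*xy,h),n)[0]
            r=cv2.minAreaRect(((P-P0)@R.T*1000).astype(np.float32)); a=(r[2]+45)%90-45; yaw+=np.radians(a)
        xy=P0[:2]; 
      print(k,"opening centre",P0,"yaw",np.degrees(yaw))
      pts=crop(i,[p for p in q if p],u,v); C=plane(T,pts,P0,n)
      print((C-P0)@R.T*1000)
X,Y,n=deck(0)
v=plane(T,[(133.3,222.8)]+crop(3,[(505,463),(560,527),(612,535),(675,488)],134,223),(.558,.355,.023),n);print(v[0]);w=v-v[0]
print((w@np.array([X,Y]).T)*1000)
for a,b in((1,2),(3,4)): e=(w[b]-w[a])@np.array([X,Y]).T; print(np.degrees(np.arctan2(e[1],e[0])))
E
```

```text
ob [ 0.6208 -0.0962  0.0198]
ob [ 0.6512 -0.1018  0.0313]
st [0.5971 0.1384 0.0195]
st [0.6253 0.1303 0.0305]
st [0.6539 0.1227 0.0405]
square opening centre [ 0.5733 -0.3201  0.023 ] yaw 12.012580693241034
[[ 31.6854  30.629 ]
 [ 29.8446 -29.4127]
 [-25.8395 -29.6322]
 [-26.2531  31.1085]]
oblong opening centre [ 0.6348 -0.0981  0.026 ] yaw -10.307383694513572
[[ 38.3297  22.6554]
 [ 40.6074 -21.6003]
 [-32.7401 -22.9728]
 [-37.1624  21.8941]]
strip opening centre [0.6243 0.1311 0.031 ] yaw -15.434126568689537
[[-45.6037 -24.3571]
 [-49.8984  19.1727]]
[0.5577 0.3555 0.0229]
[[  0.       0.    ]
 [ -6.1111  29.0252]
 [-27.936   12.5198]
 [-30.6378  -4.4289]
 [-14.4581 -26.1982]]
-142.90111945390092
-53.3789153335169
```

The openings sit on the rest points, since their triangulated heights match the given ones. Now I'll add a small helper that gives the remaining shift in tool axes.

```bash
cat > go.py <<'E'
import sys,numpy as np
from scipy.spatial.transform import Rotation as R
from plant import robot
def go(x,y,phi,z=None):
    s=robot.read_state(); p=s["tool_pos"]*1000; w,a,b,c=s["orientation"]; M=R.from_quat([a,b,c,w]).as_matrix()
    f=np.degrees(np.arctan2(M[1,0],M[0,0])); r=np.radians(phi); d=np.array([x,y])-p[:2]
    print("t",round(s["time"],2),"TCP",p.round(1),"phi",f.round(2),"tilt",np.degrees(np.arccos(-M[2,2])).round(2),"F",s["ft_force"].round(1),"w",round(s["grip_width"]*1000,1),"| roll",(f-phi).round(2),"sx cm",((d@[np.cos(r),np.sin(r)])/10).round(2),"sy",((d@[np.sin(r),-np.cos(r)])/10).round(2),"sz",None if z is None else ((p[2]-z)/10).round(2))
if __name__=="__main__": go(*map(float,sys.argv[1:]))
E
python3 go.py 437.2 73.9 33.9 100
```

```text
t 0.1 TCP [228.  581.3 221.6] phi -21.43 tilt 0.11 F [-0.6  0.  -0. ] w 86.9 | roll -55.33 sx cm -10.94 sy 53.79 sz 12.16
```

Call:
move_arm --pt "0 0 1 -6.9" --pt "0 0 1 -6.9" --pt "0 0 1.5 -6.9" --pt "0 0 1.5 -6.9" --pt "0 0 1.5 -6.9" --pt "0 0 1.5 -6.9" --pt "0 0 1.5 -6.9" --pt "0 0 1 -7" --jaw 6.5

```text
time: 0.77
tool_pos: [0.2279, 0.5807, 0.1153]
orientation: [0.001, 0.956, 0.294, -0.001]
ft_force: [0.2, -0.8, 0.1]
grip_width: 0.0654
gripper_force: 0.0
```

```bash
python3 go.py 437.2 73.9 33.9 100
```

```text
t 0.77 TCP [227.9 580.7 115.3] phi 34.2 tilt 0.19 F [ 0.2 -0.8  0.1] w 65.4 | roll 0.3 sx cm -10.89 sy 53.74 sz 1.53
```

Call:
move_arm --pt "-0.2 1 0 0.3" --pt "-0.5 2.5 0 0" --pt "-0.7 3.5 0 0" --pt "-0.7 3.5 0 0" --pt "-0.7 3.5 0 0" --pt "-0.7 3.5 0 0" --pt "-0.7 3.5 0 0" --pt "-0.7 3.5 0 0" --pt "-0.7 3.5 0 0" --pt "-0.7 3.5 0 0" --pt "-0.7 3.5 0 0" --pt "-0.7 3.5 0 0"

```text
time: 1.77
tool_pos: [0.3773, 0.2164, 0.1183]
orientation: [-0.0, 0.958, 0.287, 0.0]
ft_force: [-0.2, 0.3, 0.1]
grip_width: 0.065
gripper_force: 0.0
```

Call:
move_arm --pt "-0.7 3.5 0 0" --pt "-0.7 3.5 0 0" --pt "-0.7 3.5 0 0" --pt "-0.6 3 0 0" --pt "-0.3 1.4 0 0" --pt "-0.2 0.4 0 0" --pt "0 0 0 0" --pt "0 0 0 0"

```text
time: 2.43
tool_pos: [0.4348, 0.0734, 0.1179]
orientation: [-0.0, 0.958, 0.288, 0.0]
ft_force: [0.1, 0.6, -0.5]
grip_width: 0.0647
gripper_force: 0.0
```

```bash
python3 go.py 437.2 73.9 33.9 6
```

```text
t 2.43 TCP [434.8  73.4 117.9] phi 33.48 tilt 0.03 F [ 0.1  0.6 -0.5] w 64.7 | roll -0.42 sx cm 0.23 sy 0.09 sz 11.19
```

Call:
move_arm --pt "0.2 0.1 1 -0.4" --pt "0 0 2.5 0" --pt "0 0 3 0" --pt "0 0 2.2 0" --pt "0 0 1 0" --pt "0 0 0.8 0" --pt "0 0 0.4 0" --pt "0 0 0.3 0" --pt "0 0 0 0" --pt "0 0 0 0"

```text
time: 3.27
tool_pos: [0.4377, 0.0741, 0.0061]
orientation: [-0.0, 0.956, 0.292, 0.001]
ft_force: [-0.4, 0.3, -0.5]
grip_width: 0.0647
gripper_force: 0.0
```

```bash
python3 go.py 437.2 73.9 33.9 6
```

```text
t 3.27 TCP [437.7  74.1   6.1] phi 34.0 tilt 0.08 F [-0.4  0.3 -0.5] w 64.7 | roll 0.1 sx cm -0.05 sy -0.01 sz 0.01
```

Call:
move_arm --pt "0 0 0 0" --pt "0 0 0 0" --pt "0 0 0 0" --pt "0 0 0 0" --pt "0 0 0 0" --pt "0 0 0 0" --pt "0 0 0 0" --pt "0 0 0 0" --jaw 3

```text
time: 3.93
tool_pos: [0.4374, 0.0736, 0.0057]
orientation: [0.0, 0.956, 0.292, 0.0]
ft_force: [-0.7, -0.7, 1.8]
grip_width: 0.0374
gripper_force: 30.0
```

Call:
move_arm --pt "0 0 -0.5 0" --pt "0 0 -1 0" --pt "0 0 -2 0" --pt "0 0 -2.5 6" --pt "0 0 -2.5 7" --pt "0 0 -1.5 7" --pt "0 0 0 7" --pt "0 0 0 7" --pt "0 0 0 7" --pt "0 0 0 3.3" --pt "0 0 0 0"

```text
time: 4.85
tool_pos: [0.4369, 0.0736, 0.1057]
orientation: [-0.0, 0.996, -0.09, -0.0]
ft_force: [0.3, 0.0, -0.1]
grip_width: 0.037
gripper_force: 30.0
```

```bash
python3 go.py 635 -98.3 -10.3 60; python3 - <<'E'
from plant import robot
from h import *
s=robot.snapshot("side");p=robot.read_state()["tool_pos"]
u,v=proj(s,[p])[0].astype(int);print(u,v)
c=s["pixels"][v-60:v+40,u-60:u+60,::-1];cv2.imwrite("pics/g1.png",cv2.convertScaleAbs(cv2.resize(c,None,fx=5,fy=5,interpolation=2),alpha=1.6))
E
```

```text
t 4.85 TCP [436.9  73.6 105.7] phi -10.38 tilt 0.02 F [ 0.3  0.  -0.1] w 37.0 | roll -0.08 sx cm 22.56 sy 13.37 sz 4.57
268 243
```

View pics/g1.png

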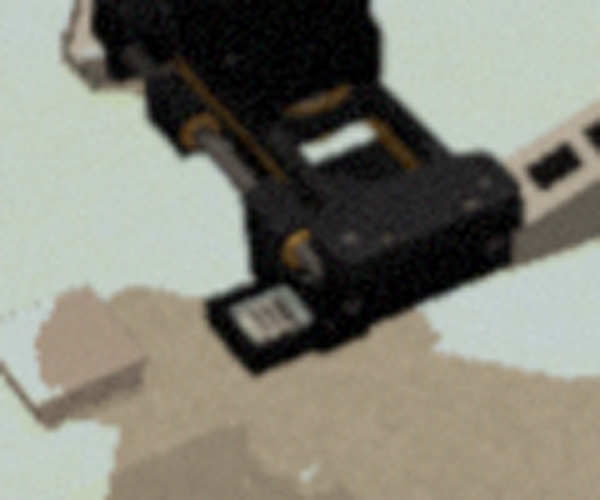

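The picture at (250,320) shows the oblong held level with its end sticking out of the fingers. I'll carry it to its stand.

Call:
move_arm --pt "1 0.6 0 0" --pt "2 1.2 0 0" --pt "3 1.8 0 0" --pt "3 1.8 0 0" --pt "3 1.8 0 0" --pt "3 1.8 0 0" --pt "3 1.8 0 0" --pt "2.5 1.5 0 0" --pt "1.5 0.8 0 0" --pt "0.6 0.2 0 0" --pt "0 0 0 0" --pt "0 0 0 0"

```text
time: 5.9
tool_pos: [0.6349, -0.0974, 0.1049]
orientation: [-0.0, 0.996, -0.09, -0.001]
ft_force: [-0.7, 1.0, -1.2]
grip_width: 0.0374
gripper_force: 30.0
```

```bash
python3 go.py 635 -98.3 -10.3 46
```

```text
t 5.9 TCP [634.9 -97.4 104.9] phi -10.29 tilt 0.1 F [-0.7  1.  -1.2] w 37.4 | roll 0.01 sx cm 0.02 sy 0.09 sz 5.89
```

Call:
move_arm --pt "0 0.1 0.5 0" --pt "0 0 1.2 0" --pt "0 0 1.5 0" --pt "0 0 1.2 0" --pt "0 0 0.8 0" --pt "0 0 0.4 0" --pt "0 0 0.3 0" --pt "0 0 0.2 0" --pt "0 0 0.2 0" --pt "0 0 0.2 0" --pt "0 0 0.2 0" --pt "0 0 0.1 0"

```text
time: 6.9
tool_pos: [0.6351, -0.0985, 0.0392]
orientation: [0.0, 0.996, -0.09, -0.0]
ft_force: [-4.7, 2.2, 6.4]
grip_width: 0.0371
gripper_force: 30.0
```

Call:
move_arm --pt "0 0 0.1 0" --pt "0 0 0.1 0" --pt "0 0 0.1 0" --pt "0 0 0 0"

```text
time: 7.23
tool_pos: [0.6352, -0.0986, 0.0363]
orientation: [0.0, 0.996, -0.09, -0.0]
ft_force: [-4.9, 1.6, 6.1]
grip_width: 0.0377
gripper_force: 30.0
```

```bash
python3 go.py 635 -98.3 -10.3 33;python3 - <<'E'
from plant import robot
from h import *
s=robot.snapshot("side");p=robot.read_state()["tool_pos"]
u,v=proj(s,[p])[0].astype(int);print(u,v)
c=s["pixels"][v-60:v+40,u-60:u+60,::-1];cv2.imwrite("pics/g2.png",cv2.convertScaleAbs(cv2.resize(c,None,fx=5,fy=5,interpolation=2),alpha=1.8))
E
```

```text
t 7.23 TCP [635.2 -98.6  36.3] phi -10.3 tilt 0.0 F [-4.9  1.6  6.1] w 37.7 | roll 0.0 sx cm -0.03 sy -0.02 sz 0.33
399 265
```

View pics/g2.png

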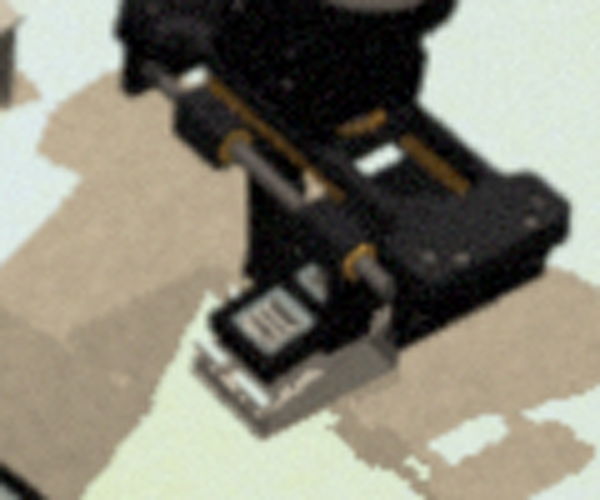

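The mask at (265,320) is pivoting onto the deck behind the cleat, with about 6 N of contact force. I'll keep lowering.

Call:
move_arm --pt "0 0 0.1 0" --pt "0 0 0.1 0" --pt "0 0 0.05 0" --pt "0 0 0 0"

```text
time: 7.62
tool_pos: [0.6355, -0.0986, 0.034]
orientation: [-0.0, 0.996, -0.09, 0.0]
ft_force: [-4.3, 2.3, 5.8]
grip_width: 0.0374
gripper_force: 30.0
```

Call:
move_arm --pt "0 0 0.1 0" --pt "0 0 0 0" --pt "0 0 0 0"

```text
time: 7.87
tool_pos: [0.6355, -0.0986, 0.033]
orientation: [0.0, 0.996, -0.09, 0.0]
ft_force: [-3.3, 2.1, 7.2]
grip_width: 0.0375
gripper_force: 30.0
```

Call:
move_arm --pt "0 0 0.05 0" --pt "0 0 0 0" --pt "0 0 0 0"

```text
time: 8.12
tool_pos: [0.6356, -0.0986, 0.0326]
orientation: [0.0, 0.996, -0.09, 0.0]
ft_force: [-4.4, 1.6, 7.5]
grip_width: 0.0375
gripper_force: 30.0
```

Call:
move_arm --pt "0 0 0.05 0" --pt "0 0 0 0" --pt "0 0 0 0"

```text
time: 8.37
tool_pos: [0.6357, -0.0986, 0.0321]
orientation: [-0.0, 0.996, -0.09, 0.001]
ft_force: [-4.6, 1.2, 6.9]
grip_width: 0.0375
gripper_force: 30.0
```

Call:
move_arm --pt "0 0 0.05 0" --pt "0 0 0 0" --pt "0 0 0 0"

```text
time: 8.62
tool_pos: [0.6357, -0.0986, 0.0316]
orientation: [-0.0, 0.996, -0.09, 0.001]
ft_force: [-4.1, 2.6, 6.3]
grip_width: 0.0375
gripper_force: 30.0
```

Call:
move_arm --pt "0 0 0.05 0" --pt "0 0 0.05 0" --pt "0 0 0 0" --pt "0 0 0 0"

```text
time: 8.95
tool_pos: [0.6358, -0.0986, 0.031]
orientation: [0.0, 0.996, -0.09, 0.001]
ft_force: [-4.4, 1.4, 9.0]
grip_width: 0.0372
gripper_force: 30.0
```

```bash
python3 - <<'E'
from plant import robot
from h import *
s=robot.snapshot("side");p=robot.read_state()["tool_pos"]
u,v=proj(s,[p])[0].astype(int);print(u,v)
c=s["pixels"][v-20:v+30,u-40:u+40,::-1];cv2.imwrite("pics/g3.png",cv2.convertScaleAbs(cv2.resize(c,None,fx=10,fy=10,interpolation=2),alpha=2))
E
```

```text
399 267
```

View pics/g3.png

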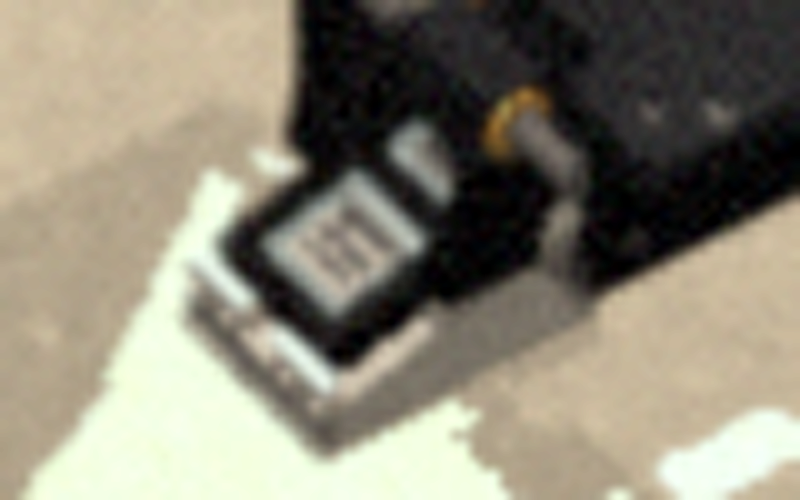

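The mask at (335,260) looks flat on the deck and right behind the cleat. I'll release it and retreat.

Call:
move_arm --pt "0 0 0 0" --pt "0 0 0 0" --pt "0 0 0 0" --pt "0 0 0 0" --pt "0 0 -0.2 0" --pt "0 0 -0.5 0" --pt "0 0 -1 0" --pt "0 0 -2 0" --pt "0 0 -2.5 0" --pt "0 0 -2 0" --pt "0 0 0 0" --jaw 5.2

```text
time: 9.92
tool_pos: [0.6391, -0.0989, 0.1169]
orientation: [-0.0, 0.996, -0.089, 0.005]
ft_force: [0.8, 0.2, -0.1]
grip_width: 0.0522
gripper_force: 0.0
```

```bash
python3 go.py 449.4 -67.7 -0.4 6; python3 - <<'E'
from plant import robot
from h import *
s=robot.snapshot("side")
c=s["pixels"][242:302,360:440,::-1];cv2.imwrite("pics/g4.png",cv2.convertScaleAbs(cv2.resize(c,None,fx=8,fy=8,interpolation=2),alpha=2))
E
```

```text
t 9.92 TCP [639.1 -98.9 116.9] phi -10.25 tilt 0.62 F [ 0.8  0.2 -0.1] w 52.2 | roll -9.85 sx cm -18.99 sy -2.99 sz 11.09
```

View pics/g4.png

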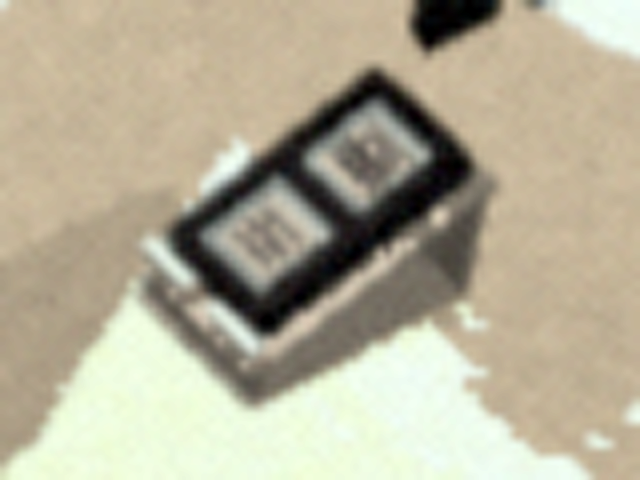

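The oblong is seated flat, centred and behind the cleat. Strip is next.

Call:
move_arm --pt "0 0 0 -5" --pt "0 0 0 -4.9" --pt "-1 -0.2 0 0" --pt "-2.5 -0.4 0 0" --pt "-3.5 -0.5 0 0" --pt "-3.5 -0.5 0 0" --pt "-3.5 -0.5 0 0" --pt "-3 -0.5 0 0" --pt "-1.5 -0.3 0 0" --pt "-0.5 -0.1 0 0" --pt "0 0 0 0" --pt "0 0 0 0"

```text
time: 10.97
tool_pos: [0.447, -0.0672, 0.1109]
orientation: [0.0, 1.0, -0.003, 0.001]
ft_force: [0.5, 0.7, 0.3]
grip_width: 0.0521
gripper_force: 0.0
```

```bash
python3 go.py 449.4 -67.7 -0.4 6
```

```text
t 10.97 TCP [447.  -67.2 110.9] phi -0.38 tilt 0.09 F [0.5 0.7 0.3] w 52.1 | roll 0.02 sx cm 0.24 sy 0.05 sz 10.49
```

Call:
move_arm --pt "0.2 0.1 1 0" --pt "0 0 2.5 0" --pt "0 0 2.5 0" --pt "0 0 2 0" --pt "0 0 1 0" --pt "0 0 0.8 0" --pt "0 0 0.4 0" --pt "0 0 0.3 0" --pt "0 0 0 0" --pt "0 0 0 0"

```text
time: 11.8
tool_pos: [0.4485, -0.0683, 0.0059]
orientation: [-0.0, 1.0, -0.004, 0.001]
ft_force: [0.1, 0.5, -0.1]
grip_width: 0.052
gripper_force: 0.0
```

```bash
python3 go.py 449.4 -67.7 -0.4 6
```

```text
t 11.8 TCP [448.5 -68.3   5.9] phi -0.42 tilt 0.07 F [ 0.1  0.5 -0.1] w 52.0 | roll -0.02 sx cm 0.09 sy -0.06 sz -0.01
```

Call:
move_arm --pt "0 0 0 0" --pt "0 0 0 0" --pt "0 0 0 0" --pt "0 0 0 0" --pt "0 0 0 0" --pt "0 0 0 0" --pt "0 0 0 0" --jaw 2.5

```text
time: 12.38
tool_pos: [0.448, -0.0683, 0.0059]
orientation: [0.0, 1.0, -0.004, 0.0]
ft_force: [-1.4, -0.6, 4.8]
grip_width: 0.0313
gripper_force: 30.0
```

Call:
move_arm --pt "0 0 -0.5 0" --pt "0 0 -1 0" --pt "0 0 -2 0" --pt "0 0 -2.5 0" --pt "0 0 -2.5 4" --pt "0 0 -2 6" --pt "0 0 -0.5 5" --pt "0 0 0 0" --pt "0 0 0 0"

```text
time: 13.13
tool_pos: [0.4474, -0.0682, 0.1155]
orientation: [-0.0, 0.991, -0.133, -0.0]
ft_force: [-0.4, -0.0, -1.3]
grip_width: 0.0314
gripper_force: 30.0
```

```bash
python3 go.py 624.6 130.8 -15.4 50
```

```text
t 13.13 TCP [447.4 -68.2 115.5] phi -15.31 tilt 0.03 F [-0.4 -0.  -1.3] w 31.4 | roll 0.09 sx cm 11.8 sy -23.89 sz 6.55
```

Call:
move_arm --pt "0.5 -1 0 0" --pt "1 -2 0 0" --pt "1.5 -3 0 0" --pt "1.5 -3 0 0" --pt "1.5 -3 0 0" --pt "1.5 -3 0 0" --pt "1.5 -3 0 0" --pt "1.2 -2.5 0 0" --pt "0.8 -1.8 0 0" --pt "0.5 -1.1 0 0" --pt "0.2 -0.5 0 0" --pt "0 0 0 0"

```text
time: 14.13
tool_pos: [0.624, 0.1317, 0.1141]
orientation: [0.001, 0.991, -0.133, -0.001]
ft_force: [0.0, -0.4, 0.1]
grip_width: 0.0318
gripper_force: 30.0
```

```bash
python3 go.py 624 131 -15.4 56
```

```text
t 14.13 TCP [624.  131.7 114.1] phi -15.34 tilt 0.13 F [ 0.  -0.4  0.1] w 31.8 | roll 0.06 sx cm 0.02 sy 0.06 sz 5.81
```

Call:
move_arm --pt "0 0.05 0.5 0" --pt "0 0 1.2 0" --pt "0 0 1.5 0" --pt "0 0 1.2 0" --pt "0 0 0.8 0" --pt "0 0 0.4 0" --pt "0 0 0.2 0" --pt "0 0 0.2 0" --pt "0 0 0.2 0" --pt "0 0 0.2 0" --pt "0 0 0.2 0" --pt "0 0 0.2 0"

```text
time: 15.13
tool_pos: [0.624, 0.1307, 0.0483]
orientation: [-0.0, 0.991, -0.134, 0.0]
ft_force: [-3.1, 0.2, 3.9]
grip_width: 0.0316
gripper_force: 30.0
```

Call:
move_arm --pt "0 0 0.2 0" --pt "0 0 0.2 0" --pt "0 0 0.2 0" --pt "0 0 0.1 0" --pt "0 0 0.1 0" --pt "0 0 0.1 0" --pt "0 0 0 0"

```text
time: 15.72
tool_pos: [0.6245, 0.1305, 0.0386]
orientation: [-0.0, 0.991, -0.134, 0.001]
ft_force: [-1.6, -0.0, 4.3]
grip_width: 0.0314
gripper_force: 30.0
```

```bash
python3 go.py 624 131 -15.4 36
```

```text
t 15.72 TCP [624.5 130.5  38.6] phi -15.41 tilt 0.06 F [-1.6 -0.   4.3] w 31.4 | roll -0.01 sx cm -0.06 sy -0.03 sz 0.26
```

Call:
move_arm --pt "0 0 0.1 0" --pt "0 0 0.1 0" --pt "0 0 0 0"

```text
time: 15.97
tool_pos: [0.6247, 0.1305, 0.0372]
orientation: [-0.0, 0.991, -0.134, 0.001]
ft_force: [-1.2, -0.7, 5.1]
grip_width: 0.0318
gripper_force: 30.0
```

Call:
move_arm --pt "0 0 0.05 0" --pt "0 0 0 0" --pt "0 0 0 0"

```text
time: 16.22
tool_pos: [0.6247, 0.1305, 0.0371]
orientation: [-0.0, 0.991, -0.134, 0.001]
ft_force: [-1.2, -0.8, 7.8]
grip_width: 0.0315
gripper_force: 30.0
```

Call:
move_arm --pt "0 0 0.05 0" --pt "0 0 0 0" --pt "0 0 0 0"

```text
time: 16.47
tool_pos: [0.6248, 0.1305, 0.0371]
orientation: [-0.0, 0.991, -0.134, 0.001]
ft_force: [-3.1, -0.5, 9.0]
grip_width: 0.0315
gripper_force: 30.0
```

```bash
python3 - <<'E'
from plant import robot
from h import *
s=robot.snapshot("side")
c=s["pixels"][195:245,280:360,::-1];cv2.imwrite("pics/g5.png",cv2.convertScaleAbs(cv2.resize(c,None,fx=8,fy=8,interpolation=2),alpha=2))
E
```

View pics/g5.png

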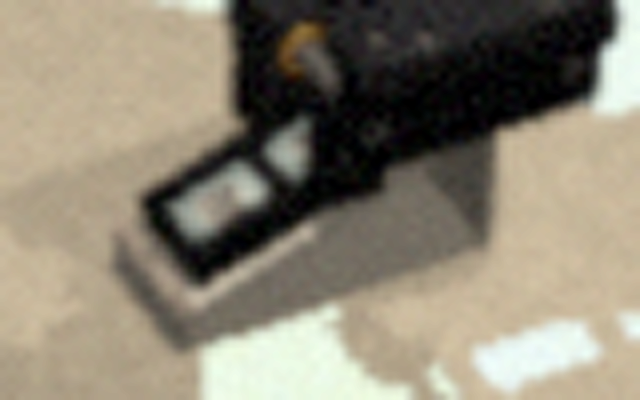

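```bash
cat > fit.py <<'E'
# fit visible dark mask outline: predicted corners of the mask at rest-frame offset
from h import *
ST={"square":(573.5,-320.3,23,12,26,26),"oblong":(635,-98.3,26,-10.3,36,19),"strip":(624.6,130.8,31,-15.4,50,16),"round":(557.8,355.4,23,-8,26,26)}
def corners(k,x0=0,y0=0,lift=0):
    x,y,z,a,L,w=ST[k];a=np.radians(a);t=np.radians(20);c,s=np.cos(a),np.sin(a)
    X=np.array([c*np.cos(t),s*np.cos(t),np.sin(t)]);Y=np.array([-s,c,0]);N=np.cross(X,Y)
    return np.array([np.array([x,y,z])+X*(x0+sx*L)+Y*(y0+sy*w)+N*(h+(lift if sx<0 else 0)) for h in(12,0) for sx,sy in((-1,1),(-1,-1),(1,-1),(1,1))])/1000
E
python3 - <<'E'
from fit import *
import pickle
S=pickle.load(open("s0.pkl","rb"))["side"]
for x0,l in((0,0),(3,0),(6,0),(0,8),(-3,8)):
    print(x0,l,((proj(S,corners("strip",x0,0,l))[[0,1,4,5]]+.4-[280,195])*8).round(0).tolist())
print("obl 3,0",((proj(S,corners("oblong",3))[:6]+.4-[360,242])*8).round(0).tolist())
E
```

```text
0 0 [[114.0, 207.0], [167.0, 276.0], [127.0, 233.0], [180.0, 301.0]]
3 0 [[123.0, 201.0], [176.0, 270.0], [136.0, 227.0], [189.0, 296.0]]
6 0 [[132.0, 195.0], [185.0, 264.0], [145.0, 221.0], [198.0, 290.0]]
0 8 [[105.0, 190.0], [158.0, 258.0], [119.0, 216.0], [171.0, 284.0]]
-3 8 [[96.0, 195.0], [149.0, 264.0], [110.0, 222.0], [162.0, 290.0]]
obl 3,0 [[158.0, 230.0], [251.0, 321.0], [469.0, 150.0], [373.0, 62.0], [167.0, 254.0], [259.0, 345.0]]
```

The strip's lower edge, at (175,240), is about 7 mm up from the cleat. I'll slide it down the slope while it's still held.

Call:
move_arm --pt "-0.1 0 0.03 0" --pt "-0.1 0 0.03 0" --pt "-0.1 0 0.04 0" --pt "-0.1 0 0.04 0" --pt "0 0 0 0" --pt "0 0 0 0"

```text
time: 17.02
tool_pos: [0.623, 0.1319, 0.0364]
orientation: [-0.001, 0.991, -0.134, 0.003]
ft_force: [1.2, -1.4, 8.6]
grip_width: 0.0314
gripper_force: 30.0
```

Call:
move_arm --pt "-0.1 0 0.04 0" --pt "0 0 0 0" --pt "0 0 0 0"

```text
time: 17.27
tool_pos: [0.6223, 0.1323, 0.0361]
orientation: [-0.001, 0.991, -0.133, 0.003]
ft_force: [1.4, -0.8, 9.5]
grip_width: 0.0315
gripper_force: 30.0
```

Call:
move_arm --pt "-0.1 0.05 0.03 0" --pt "-0.1 0.05 0.04 0" --pt "0 0 0 0" --pt "0 0 0 0"

```text
time: 17.6
tool_pos: [0.6209, 0.1325, 0.0356]
orientation: [-0.002, 0.991, -0.133, 0.004]
ft_force: [1.6, -0.2, 8.3]
grip_width: 0.0314
gripper_force: 30.0
```

Call:
move_arm --pt "0 0 0 0" --pt "0 0 0 0" --pt "0 0 0 0" --pt "0 0 0 0" --pt "0 0 -0.2 0" --pt "0 0 -0.5 0" --pt "0 0 -1 0" --pt "0 0 -2 0" --pt "0 0 -2.5 0" --pt "0 0 -2 0" --pt "0 0 0 0" --pt "0 0 0 0" --jaw 4.6

```text
time: 18.6
tool_pos: [0.6179, 0.1319, 0.1176]
orientation: [-0.001, 0.991, -0.134, 0.002]
ft_force: [-0.8, 0.3, -1.3]
grip_width: 0.0461
gripper_force: 0.0
```

```bash
python3 go.py 416 -185.8 19.8 6; python3 - <<'E'
from plant import robot
from fit import *
for n in("side","top"):
    s=robot.snapshot(n)
    P=proj(s,[[.6246,.1308,.031]])[0].astype(int)
    B=max(blobs(s,*P,34,62 if n=="top" else 45),key=lambda c:cv2.contourArea(c.astype(np.float32)))
    print(n,cv2.approxPolyDP(B.astype(np.float32).reshape(-1,1,2),2,True)[:,0].round(1).tolist())
    for x0 in(0,4): print(x0,proj(s,corners("strip",x0)).round(1).tolist())
    if n=="side":
        c=s["pixels"][195:245,280:360,::-1];cv2.imwrite("pics/g6.png",cv2.convertScaleAbs(cv2.resize(c,None,fx=8,fy=8,interpolation=2),alpha=2))
E
```

```text
t 18.6 TCP [617.9 131.9 117.6] phi -15.42 tilt 0.26 F [-0.8  0.3 -1.3] w 46.1 | roll -35.22 sx cm -29.76 sy 23.05 sz 11.16
side [[331.1000061035156, 197.60000610351562], [295.3999938964844, 221.39999389648438], [303.79998779296875, 231.39999389648438], [339.79998779296875, 206.8000030517578]]
0 [[293.9, 220.5], [300.5, 229.1], [338.3, 204.5], [331.2, 196.4], [295.5, 223.7], [302.1, 232.3], [339.7, 207.9], [332.6, 199.8]]
4 [[295.4, 219.5], [302.0, 228.1], [339.8, 203.5], [332.7, 195.4], [297.0, 222.8], [303.6, 231.3], [341.2, 206.9], [334.1, 198.8]]
top [[212.60000610351562, 165.39999389648438], [212.60000610351562, 188.39999389648438], [220.1999969482422, 183.10000610351562], [228.1999969482422, 184.8000030517578], [228.89999389648438, 181.89999389648438], [237.60000610351562, 184.10000610351562], [235.8000030517578, 187.10000610351562], [247.1999969482422, 187.8000030517578], [245.89999389648438, 192.60000610351562], [233.60000610351562, 189.60000610351562], [236.8000030517578, 192.89999389648438], [233.1999969482422, 212.10000610351562], [247.8000030517578, 215.39999389648438], [2
[... 343 characters left out ...]
, 157.10000610351562], [265.79998779296875, 154.60000610351562], [242.39999389648438, 154.60000610351562], [227.60000610351562, 163.60000610351562], [226.89999389648438, 160.10000610351562], [229.1999969482422, 162.10000610351562], [241.1999969482422, 154.60000610351562], [225.1999969482422, 154.60000610351562], [227.60000610351562, 157.89999389648438], [223.39999389648438, 159.10000610351562], [226.8000030517578, 164.10000610351562]]
0 [[232.6, 212.1], [248.1, 216.3], [260.0, 167.4], [244.1, 163.0], [233.9, 211.2], [249.2, 215.4], [261.0, 167.0], [245.3, 162.7]]
4 [[233.1, 210.1], [248.6, 214.4], [260.4, 165.4], [244.6, 161.0], [234.4, 209.3], [249.7, 213.5], [261.5, 165.0], [245.8, 160.7]]
```

View pics/g6.png

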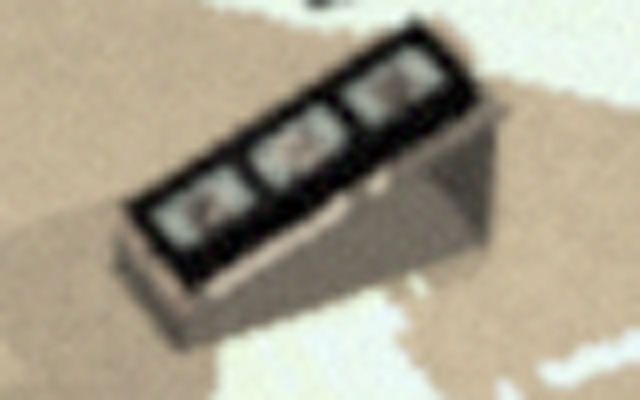

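The strip is seated flat, about 1 mm from the cleat. Now the square.

Call:
move_arm --pt "0 0 0 -7" --pt "0 0 0 -7" --pt "0 0 0 -7" --pt "0 0 0 -7" --pt "0 0 0 -7.1" --pt "-0.8 0.6 0 0" --pt "-2 1.5 0 0" --pt "-3 2.3 0 0" --pt "-3 2.3 0 0" --pt "-3 2.3 0 0" --pt "-3 2.3 0 0" --pt "-3 2.3 0 0" --jaw 7

```text
time: 19.7
tool_pos: [0.4927, -0.0584, 0.1144]
orientation: [-0.0, 0.986, 0.169, -0.001]
ft_force: [1.1, -0.4, -0.3]
grip_width: 0.07
gripper_force: 0.0
```

Call:
move_arm --pt "-3 2.3 0 0" --pt "-3 2.3 0 0" --pt "-3 2.3 0 0" --pt "-2 1.5 0 0" --pt "-0.8 0.8 0 0" --pt "-0.2 0.5 0 0" --pt "0 0 0 0" --pt "0 0 0 0"

```text
time: 20.37
tool_pos: [0.4155, -0.1881, 0.115]
orientation: [0.0, 0.985, 0.171, 0.0]
ft_force: [0.1, 0.7, 0.4]
grip_width: 0.07
gripper_force: 0.0
```

```bash
python3 go.py 416 -185.8 19.8 6
```

```text
t 20.37 TCP [ 415.5 -188.1  115. ] phi 19.64 tilt 0.01 F [0.1 0.7 0.4] w 70.0 | roll -0.16 sx cm 0.12 sy -0.2 sz 10.9
```

Call:
move_arm --pt "0.1 -0.2 1 -0.2" --pt "0 0 2.5 0" --pt "0 0 2.7 0" --pt "0 0 2.2 0" --pt "0 0 1 0" --pt "0 0 0.8 0" --pt "0 0 0.4 0" --pt "0 0 0.3 0" --pt "0 0 0 0" --pt "0 0 0 0"

```text
time: 21.2
tool_pos: [0.4158, -0.186, 0.0066]
orientation: [0.0, 0.985, 0.173, 0.001]
ft_force: [-0.7, 0.8, -0.1]
grip_width: 0.0704
gripper_force: 0.0
```

```bash
python3 go.py 416 -185.8 19.8 6
```

```text
t 21.2 TCP [ 415.8 -186.     6.6] phi 19.91 tilt 0.08 F [-0.7  0.8 -0.1] w 70.4 | roll 0.11 sx cm 0.02 sy -0.01 sz 0.06
```

Call:
move_arm --pt "0 0 0 0" --pt "0 0 0 0" --pt "0 0 0 0" --pt "0 0 0 0" --pt "0 0 0 0" --pt "0 0 0 0" --pt "0 0 0 0" --jaw 4.5

```text
time: 21.78
tool_pos: [0.4156, -0.1863, 0.0065]
orientation: [0.0, 0.985, 0.173, 0.0]
ft_force: [-1.0, -1.5, 4.6]
grip_width: 0.0513
gripper_force: 30.0
```

Call:
move_arm --pt "0 0 -0.5 0" --pt "0 0 -1 0" --pt "0 0 -2 0" --pt "0 0 -2.5 0" --pt "0 0 -2.5 4" --pt "0 0 -2 3.8" --pt "0 0 -0.5 0" --pt "0 0 0 0" --pt "0 0 0 0"

```text
time: 22.53
tool_pos: [0.4143, -0.1859, 0.1154]
orientation: [-0.0, 0.994, 0.106, -0.001]
ft_force: [-1.0, 0.5, -1.4]
grip_width: 0.0513
gripper_force: 30.0
```

```bash
python3 go.py 572 -320.6 12 44
```

```text
t 22.53 TCP [ 414.3 -185.9  115.4] phi 12.12 tilt 0.08 F [-1.   0.5 -1.4] w 51.3 | roll 0.12 sx cm 12.62 sy 16.46 sz 7.14
```

Call:
move_arm --pt "0.5 0.7 0 0.1" --pt "1.2 1.5 0 0" --pt "2 2.6 0 0" --pt "2 2.6 0 0" --pt "2 2.6 0 0" --pt "2 2.6 0 0" --pt "1.6 2.1 0 0" --pt "0.9 1.2 0 0" --pt "0.4 0.6 0 0" --pt "0 0 0 0" --pt "0 0 0 0" --pt "0 0 0 0"

```text
time: 23.53
tool_pos: [0.5716, -0.3207, 0.1153]
orientation: [-0.001, 0.995, 0.105, -0.001]
ft_force: [-0.4, -0.6, -0.2]
grip_width: 0.0508
gripper_force: 30.0
```

```bash
python3 go.py 572 -320.6 12 44
```

```text
t 23.53 TCP [ 571.6 -320.7  115.3] phi 12.0 tilt 0.12 F [-0.4 -0.6 -0.2] w 50.8 | roll 0.0 sx cm 0.04 sy 0.0 sz 7.13
```

Sum to 39 mm is 7.6 cm, then slowly to about 31.

Call:
move_arm --pt "0 0 0.6 0" --pt "0 0 1.5 0" --pt "0 0 2 0" --pt "0 0 1.5 0" --pt "0 0 0.9 0" --pt "0 0 0.5 0" --pt "0 0 0.3 0" --pt "0 0 0.2 0" --pt "0 0 0.2 0" --pt "0 0 0.2 0" --pt "0 0 0.2 0" --pt "0 0 0.1 0"

```text
time: 24.53
tool_pos: [0.5729, -0.3217, 0.0364]
orientation: [0.001, 0.994, 0.105, 0.0]
ft_force: [-3.8, 2.0, 9.5]
grip_width: 0.0514
gripper_force: 30.0
```

Call:
move_arm --pt "0 0 0.1 0" --pt "0 0 0.1 0" --pt "0 0 0 0" --pt "0 0 0 0"

```text
time: 24.87
tool_pos: [0.5728, -0.3217, 0.0347]
orientation: [0.001, 0.995, 0.105, 0.0]
ft_force: [-3.1, 2.3, 9.5]
grip_width: 0.0514
gripper_force: 30.0
```

Call:
move_arm --pt "0 0 0.1 0" --pt "0 0 0 0" --pt "0 0 0 0"

```text
time: 25.12
tool_pos: [0.5727, -0.3218, 0.0338]
orientation: [0.001, 0.995, 0.105, 0.0]
ft_force: [-3.8, 1.1, 9.3]
grip_width: 0.0511
gripper_force: 30.0
```

```bash
python3 go.py 572 -320.6 12 28
```

```text
t 25.12 TCP [ 572.7 -321.8   33.8] phi 12.01 tilt 0.08 F [-3.8  1.1  9.3] w 51.1 | roll 0.01 sx cm -0.04 sy -0.13 sz 0.58
```

Call:
move_arm --pt "0 -0.05 0.1 0" --pt "0 -0.05 0.1 0" --pt "0 0 0.1 0" --pt "0 0 0 0" --pt "0 0 0 0"

```text
time: 25.53
tool_pos: [0.5726, -0.3217, 0.0311]
orientation: [0.001, 0.995, 0.105, 0.001]
ft_force: [-4.3, -0.9, 9.4]
grip_width: 0.0511
gripper_force: 30.0
```

Call:
move_arm --pt "0 0 0.1 0" --pt "0 0 0 0" --pt "0 0 0 0"

```text
time: 25.78
tool_pos: [0.5727, -0.3216, 0.03]
orientation: [0.001, 0.995, 0.105, 0.001]
ft_force: [-3.4, -0.9, 8.7]
grip_width: 0.0515
gripper_force: 30.0
```

Call:
move_arm --pt "0 0 0.07 0" --pt "0 0 0 0" --pt "0 0 0 0"

```text
time: 26.03
tool_pos: [0.5727, -0.3216, 0.0294]
orientation: [0.001, 0.995, 0.105, 0.001]
ft_force: [-3.7, -1.6, 8.6]
grip_width: 0.0512
gripper_force: 30.0
```

Call:
move_arm --pt "0 0 0.05 0" --pt "0 0 0 0" --pt "0 0 0 0"

```text
time: 26.28
tool_pos: [0.5727, -0.3217, 0.029]
orientation: [0.001, 0.995, 0.105, 0.001]
ft_force: [-4.2, -0.5, 9.9]
grip_width: 0.0512
gripper_force: 30.0
```

Call:
move_arm --pt "0 0 0.05 0" --pt "0 0 0 0" --pt "0 0 0 0"

```text
time: 26.53
tool_pos: [0.5728, -0.3216, 0.0285]
orientation: [0.001, 0.995, 0.105, 0.001]
ft_force: [-5.5, -0.7, 9.3]
grip_width: 0.0516
gripper_force: 30.0
```

```bash
python3 - <<'E'
from plant import robot
from fit import *
s=robot.snapshot("side")
for x0 in(0,3): print(x0,((proj(s,corners("square",x0))[[0,1,2,3,5]]+.4-[428,325])*10).round(0).tolist())
c=s["pixels"][325:385,428:508,::-1];cv2.imwrite("pics/g7.png",cv2.convertScaleAbs(cv2.resize(c,None,fx=10,fy=10,interpolation=2),alpha=2))
E
```

```text
0 [[213.0, 292.0], [474.0, 424.0], [602.0, 183.0], [344.0, 56.0], [469.0, 444.0]]
3 [[221.0, 278.0], [481.0, 410.0], [609.0, 169.0], [351.0, 42.0], [477.0, 430.0]]
```

View pics/g7.png

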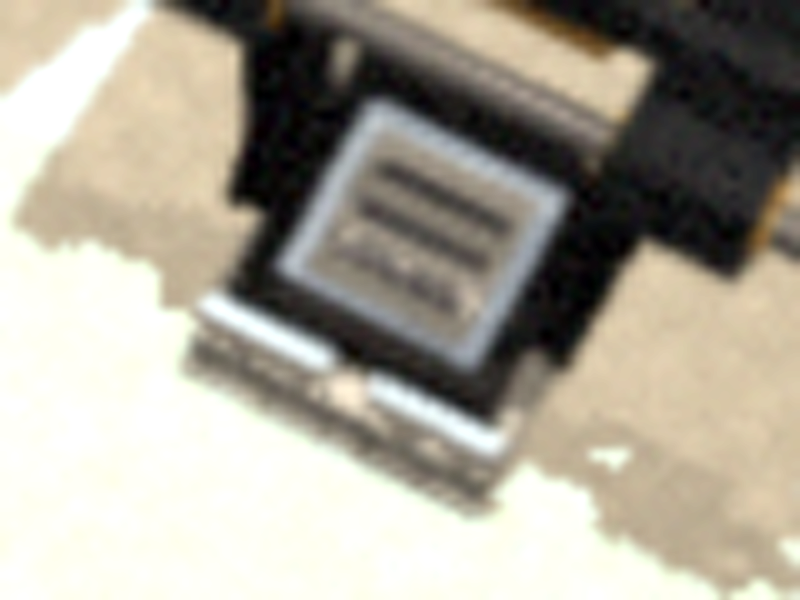

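The square at (425,240) looks flat and just behind the cleat. I'll release it.

Call:
move_arm --pt "0 0 0 0" --pt "0 0 0 0" --pt "0 0 0 0" --pt "0 0 0 0" --pt "0 0 -0.2 0" --pt "0 0 -0.5 0" --pt "0 0 -1 0" --pt "0 0 -2 0" --pt "0 0 -2.5 0" --pt "0 0 -2 0" --pt "0 0 0 0" --pt "0 0 0 0" --jaw 6.6

```text
time: 27.58
tool_pos: [0.5736, -0.3207, 0.11]
orientation: [0.001, 0.995, 0.104, 0.002]
ft_force: [-0.4, 0.4, -1.2]
grip_width: 0.0663
gripper_force: 0.0
```

```bash
python3 go.py 375.3 -326.2 -8 6
```

```text
t 27.58 TCP [ 573.6 -320.7  110. ] phi 11.99 tilt 0.27 F [-0.4  0.4 -1.2] w 66.3 | roll 19.99 sx cm -19.56 sy 3.31 sz 10.4
```

Call:
move_arm --pt "0 0 0 6.8" --pt "0 0 0 6.8" --pt "0 0 0 6.4" --pt "-1 0.2 0 0" --pt "-2.5 0.4 0 0" --pt "-3.5 0.6 0 0" --pt "-3.5 0.6 0 0" --pt "-3.5 0.6 0 0" --pt "-3 0.5 0 0" --pt "-1.8 0.3 0 0" --pt "-0.8 0.1 0 0" --pt "0 0 0 0" --jaw 7

```text
time: 28.58
tool_pos: [0.3715, -0.3254, 0.1073]
orientation: [-0.0, 0.998, -0.07, -0.001]
ft_force: [-0.3, 0.5, 0.3]
grip_width: 0.07
gripper_force: 0.0
```

```bash
python3 go.py 375.3 -326.2 -8 6
```

```text
t 28.58 TCP [ 371.5 -325.4  107.3] phi -8.0 tilt 0.07 F [-0.3  0.5  0.3] w 70.0 | roll 0.0 sx cm 0.38 sy 0.02 sz 10.13
```

Call:
move_arm --pt "0.3 0 0.8 0" --pt "0 0 2.3 0" --pt "0 0 2.5 0" --pt "0 0 2 0" --pt "0 0 1 0" --pt "0 0 0.8 0" --pt "0 0 0.4 0" --pt "0 0 0.3 0" --pt "0 0 0 0" --pt "0 0 0 0"

```text
time: 29.42
tool_pos: [0.3775, -0.3264, 0.0067]
orientation: [0.0, 0.998, -0.07, 0.001]
ft_force: [-0.4, -0.4, 0.0]
grip_width: 0.0701
gripper_force: 0.0
```

```bash
python3 go.py 375.3 -326.2 -8 6
```

```text
t 29.42 TCP [ 377.5 -326.4    6.7] phi -7.99 tilt 0.07 F [-0.4 -0.4  0. ] w 70.1 | roll 0.01 sx cm -0.22 sy 0.01 sz 0.07
```

Call:
move_arm --pt "-0.2 0 0.06 0" --pt "0 0 0 0" --pt "0 0 0 0"

```text
time: 29.67
tool_pos: [0.3749, -0.326, 0.0063]
orientation: [0.0, 0.998, -0.07, 0.001]
ft_force: [0.8, 0.3, 0.3]
grip_width: 0.0699
gripper_force: 0.0
```

Call:
move_arm --pt "0 0 0 0" --pt "0 0 0 0" --pt "0 0 0 0" --pt "0 0 0 0" --pt "0 0 0 0" --pt "0 0 0 0" --pt "0 0 0 0" --jaw 4.5

```text
time: 30.25
tool_pos: [0.3749, -0.3261, 0.0059]
orientation: [0.0, 0.998, -0.07, 0.0]
ft_force: [0.3, -1.0, 2.1]
grip_width: 0.0507
gripper_force: 30.0
```

Call:
move_arm --pt "0 0 -0.5 0" --pt "0 0 -1 0" --pt "0 0 -2 0" --pt "0 0 -2.5 0" --pt "0 0 -2.5 0" --pt "0 0 -2 0" --pt "0 0 -0.5 0" --pt "0 0 0 0" --pt "0 0 0 0"

```text
time: 31.0
tool_pos: [0.3741, -0.3254, 0.1151]
orientation: [-0.0, 0.998, -0.07, -0.0]
ft_force: [-0.1, -0.2, -0.9]
grip_width: 0.0506
gripper_force: 30.0
```

```bash
python3 go.py 556 355.4 -8 40; python3 - <<'E'
from plant import robot
from h import *
s=robot.snapshot("side");p=robot.read_state()["tool_pos"]
u,v=proj(s,[p])[0].astype(int);print(u,v)
c=s["pixels"][v-40:v+35,u-50:u+50,::-1];cv2.imwrite("pics/g8.png",cv2.convertScaleAbs(cv2.resize(c,None,fx=6,fy=6,interpolation=2),alpha=2))
E
```

```text
t 31.0 TCP [ 374.1 -325.4  115.1] phi -8.05 tilt 0.07 F [-0.1 -0.2 -0.9] w 50.6 | roll -0.05 sx cm 8.54 sy -69.95 sz 7.51
406 389
```

View pics/g8.png

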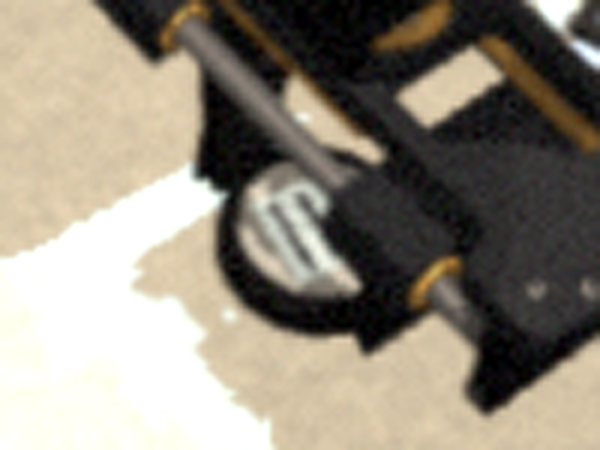

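The round mask at (290,245) is held level. I'll carry it across.

Call:
move_arm --pt "0.1 -1 0 0" --pt "0.3 -2.2 0 0" --pt "0.4 -3.2 0 0" --pt "0.4 -3.2 0 0" --pt "0.4 -3.2 0 0" --pt "0.4 -3.2 0 0" --pt "0.4 -3.2 0 0" --pt "0.4 -3.2 0 0" --pt "0.4 -3.2 0 0" --pt "0.4 -3.2 0 0" --pt "0.4 -3.2 0 0" --pt "0.4 -3.2 0 0"

```text
time: 32.05
tool_pos: [0.4664, 0.0184, 0.1145]
orientation: [0.001, 0.998, -0.07, -0.001]
ft_force: [1.0, -0.3, -0.5]
grip_width: 0.0505
gripper_force: 30.0
```

Call:
move_arm --pt "0.4 -3.2 0 0" --pt "0.4 -3.2 0 0" --pt "0.4 -3.2 0 0" --pt "0.4 -3.2 0 0" --pt "0.4 -3.2 0 0" --pt "0.4 -3.2 0 0" --pt "0.4 -3.2 0 0" --pt "0.4 -3.2 0 0" --pt "0.4 -3 0 0" --pt "0.3 -2.2 0 0" --pt "0.2 -1.4 0 0" --pt "0 0 0 0"

```text
time: 33.05
tool_pos: [0.5525, 0.3326, 0.1133]
orientation: [0.001, 0.998, -0.069, -0.001]
ft_force: [-0.3, -0.0, -0.7]
grip_width: 0.0505
gripper_force: 30.0
```

```bash
python3 go.py 556 355.4 -8 40
```

```text
t 33.05 TCP [552.5 332.6 113.3] phi -7.86 tilt 0.12 F [-0.3 -0.  -0.7] w 50.5 | roll 0.14 sx cm 0.03 sy -2.31 sz 7.33
```

Call:
move_arm --pt "0 -0.8 0 0.1" --pt "0 -1 0 0" --pt "0 -0.5 0 0" --pt "0 0 0 0" --pt "0 0 0 0"

```text
time: 33.47
tool_pos: [0.556, 0.3523, 0.1157]
orientation: [0.0, 0.997, -0.071, -0.0]
ft_force: [0.1, -0.7, -1.1]
grip_width: 0.0506
gripper_force: 30.0
```

```bash
python3 go.py 556 355.4 -8 40
```

```text
t 33.47 TCP [556.  352.3 115.7] phi -8.12 tilt 0.02 F [ 0.1 -0.7 -1.1] w 50.6 | roll -0.12 sx cm -0.04 sy -0.3 sz 7.57
```

Call:
move_arm --pt "0 -0.3 0.6 0" --pt "0 0 1.5 0" --pt "0 0 2 0" --pt "0 0 1.5 0" --pt "0 0 0.9 0" --pt "0 0 0.5 0" --pt "0 0 0.3 0" --pt "0 0 0.2 0" --pt "0 0 0.2 0" --pt "0 0 0.2 0" --pt "0 0 0.1 0" --pt "0 0 0 0"

```text
time: 34.47
tool_pos: [0.5569, 0.3559, 0.0368]
orientation: [-0.001, 0.998, -0.071, 0.001]
ft_force: [-1.6, -1.1, 3.2]
grip_width: 0.0506
gripper_force: 30.0
```

Call:
move_arm --pt "0 0 0.1 0" --pt "0 0 0.1 0" --pt "0 0 0.1 0" --pt "0 0 0 0" --pt "0 0 0 0"

```text
time: 34.88
tool_pos: [0.5566, 0.3559, 0.0338]
orientation: [-0.0, 0.998, -0.071, 0.0]
ft_force: [-3.3, 0.3, 5.1]
grip_width: 0.0508
gripper_force: 30.0
```

```bash
python3 go.py 556 355.4 -8 28
```

```text
t 34.88 TCP [556.6 355.9  33.8] phi -8.09 tilt 0.06 F [-3.3  0.3  5.1] w 50.8 | roll -0.09 sx cm -0.05 sy 0.06 sz 0.58
```

Call:
move_arm --pt "0 0 0.1 0" --pt "0 0 0.1 0" --pt "0 0 0.1 0" --pt "0 0 0 0" --pt "0 0 0 0"

```text
time: 35.3
tool_pos: [0.5565, 0.3559, 0.0308]
orientation: [-0.0, 0.998, -0.071, 0.0]
ft_force: [-3.5, 0.2, 4.7]
grip_width: 0.0509
gripper_force: 30.0
```

Call:
move_arm --pt "0 0 0.1 0" --pt "0 0 0 0" --pt "0 0 0 0"

```text
time: 35.55
tool_pos: [0.5565, 0.3559, 0.0297]
orientation: [-0.0, 0.998, -0.071, 0.0]
ft_force: [-4.1, 1.0, 4.9]
grip_width: 0.0507
gripper_force: 30.0
```

Call:
move_arm --pt "0 0 0.08 0" --pt "0 0 0 0" --pt "0 0 0 0"

```text
time: 35.8
tool_pos: [0.5566, 0.356, 0.029]
orientation: [-0.0, 0.998, -0.071, 0.0]
ft_force: [-3.9, 0.2, 5.2]
grip_width: 0.0507
gripper_force: 30.0
```

```bash
python3 - <<'E'
from plant import robot
from fit import *
s=robot.snapshot("side")
c=s["pixels"][160:220,194:274,::-1];cv2.imwrite("pics/g9.png",cv2.convertScaleAbs(cv2.resize(c,None,fx=10,fy=10,interpolation=2),alpha=2))
E
```

```text
(no output)
```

View pics/g9.png

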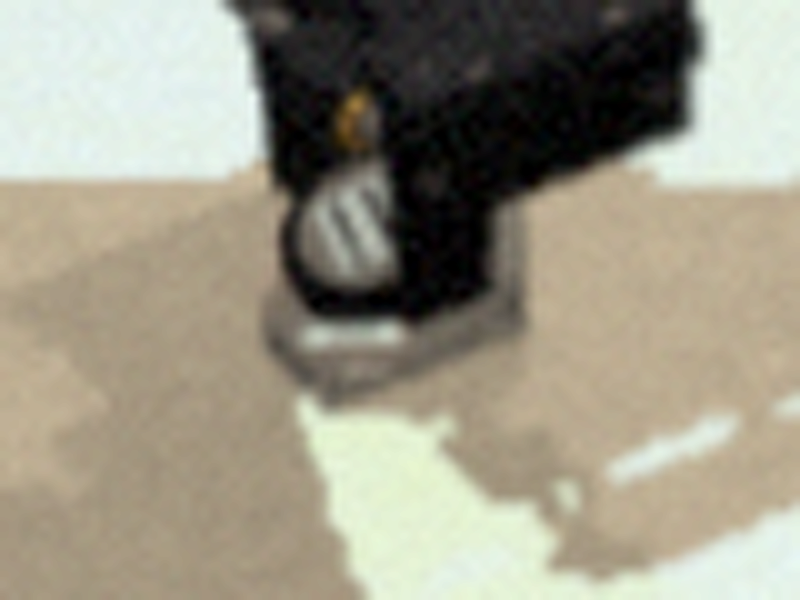

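The round mask at (345,240) sits just above the vee bars and is almost flat. I'll lower it a little more and release.

Call:
move_arm --pt "0 0 0.05 0" --pt "0 0 0.04 0" --pt "0 0 0 0" --pt "0 0 0 0"

```text
time: 36.18
tool_pos: [0.5567, 0.3559, 0.0283]
orientation: [-0.0, 0.998, -0.071, 0.0]
ft_force: [-3.5, 0.5, 7.2]
grip_width: 0.0509
gripper_force: 30.0
```

Call:
move_arm --pt "0 0 0 0" --pt "0 0 0 0" --pt "0 0 0 0" --pt "0 0 0 0" --pt "0 0 -0.2 0" --pt "0 0 -0.5 0" --pt "0 0 -1 0" --pt "0 0 -2 0" --pt "0 0 -2.5 0" --pt "0 0 -3 0" --pt "0 0 -3 0" --pt "0 0 0 0" --jaw 6.6

```text
time: 37.18
tool_pos: [0.5602, 0.3579, 0.1581]
orientation: [-0.005, 0.998, -0.07, 0.006]
ft_force: [1.2, 0.5, 1.7]
grip_width: 0.066
gripper_force: 0.0
```

Call:
move_arm --pt "-2 0 -2 0" --pt "-3 0 -2 0" --pt "-3 0 -2 0" --pt "-3 0 -2 0" --pt "-2 0 -1 0" --pt "-1 0 0 0" --pt "0 0 0 0" --pt "0 0 0 0" --pt "0 0 0 0"

```text
time: 37.93
tool_pos: [0.4185, 0.3748, 0.238]
orientation: [0.001, 0.997, -0.071, -0.0]
ft_force: [0.4, -0.8, -1.4]
grip_width: 0.0661
gripper_force: 0.0
```

```bash
python3 - <<'E'
from plant import robot
from fit import *
T=robot.snapshot("top");S=robot.snapshot("side")
rows=[]
for s,C in((S,[(470,350),(403,272),(318,215),(234,186)]),(T,[(470,216),(361,187),(249,190),(134,223)])):
    o=[]
    for (u,v),k in zip(C,("square","oblong","strip","round")):
        c=cv2.convertScaleAbs(cv2.resize(s["pixels"][v-33:v+33,u-25:u+25,::-1],(200,264),interpolation=2),alpha=1.8)
        q=((proj(s,corners(k,1))[:4]-[u-25,v-33]+.5)*4).astype(int)
        for a in q: cv2.circle(c,tuple(int(t) for t in a),2,(0,0,255),-1)
        o.append(c)
    rows.append(np.hstack(o))
cv2.imwrite("pics/fin.png",np.vstack(rows))
E
```

```text
(no output)
```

View pics/fin.png

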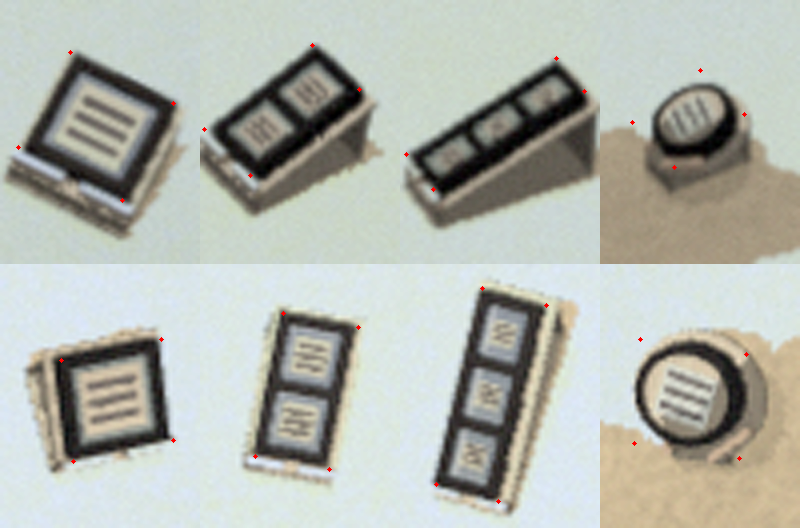

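Square, oblong and strip match the predicted corners, within about 2 mm. I'll check the round one numerically for flatness.

```bash
python3 - <<'E'
from plant import robot
from fit import *
from scipy.optimize import least_squares
V=[robot.snapshot("top"),robot.snapshot("side")]
x,y,z,a,_,_=ST["round"];a=np.radians(a);t=np.radians(20);c,s=np.cos(a),np.sin(a)
X=np.array([c*np.cos(t),s*np.cos(t),np.sin(t)]);Y=np.array([-s,c,0]);N=np.cross(X,Y)
th=np.linspace(0,2*np.pi,72,endpoint=False)
def hull(S,p):
    dx,dy,dz,rx,ry=p; n=N+X*rx+Y*ry; n/=np.linalg.norm(n); e=np.cross(Y,n); e/=np.linalg.norm(e); f=np.cross(n,e)
    o=np.array([x,y,z])+X*dx+Y*dy+N*dz
    P=[o+26*(np.cos(q)*e+np.sin(q)*f)+n*h for h in(0,12) for q in th]
    return cv2.convexHull(proj(S,np.array(P)/1000).astype(np.float32))
for thr in((65,45),(75,55),(85,65)):
    Bs=[]
    for S,(u,v),q in zip(V,((133,222),(234,188)),thr):
        B=max(blobs(S,u,v,22,q),key=lambda c:cv2.contourArea(c.astype(np.float32)))
        Bs.append(cv2.convexHull(B.astype(np.float32))[:,0])
    def res(p): return [cv2.pointPolygonTest(hull(S,p),(float(b[0]),float(b[1])),True) for S,B in zip(V,Bs) for b in B]
    r=least_squares(res,[2,0,0,0,0],diff_step=1e-2,x_scale=[1,1,1,.05,.05],loss="soft_l1")
    print(thr,"dx dy dz",r.x[:3].round(1),"tilt deg",np.degrees(r.x[3:]).round(1),"rms px",np.sqrt(np.mean(np.square(res(r.x)))).round(2))
    for p in([2,0,0,0,0],[0,0,0,0,0],[4,0,0,0,0]):print(p,np.sqrt(np.mean(np.square(res(p)))).round(2))
E
```

```text
(65, 45) dx dy dz [ 2.1  1.8 -3.3] tilt deg [-5.   1.5] rms px 0.56
[2, 0, 0, 0, 0] 0.64
[0, 0, 0, 0, 0] 0.9
[4, 0, 0, 0, 0] 0.9
(75, 55) dx dy dz [ 0.8 -0.   0. ] tilt deg [  5. -11.] rms px 2.72
[2, 0, 0, 0, 0] 3.05
[0, 0, 0, 0, 0] 2.99
[4, 0, 0, 0, 0] 3.25
(85, 65) dx dy dz [ 1.1  0.  -0. ] tilt deg [  6.2 -42.9] rms px 3.08
[2, 0, 0, 0, 0] 3.82
[0, 0, 0, 0, 0] 3.74
[4, 0, 0, 0, 0] 4.01
```

The round mask fits as flat, about 2 mm from its cleat. I'm handing the job in.

```bash
python3 -c "
from plant import robot
print(robot.job_done())"
```

```text
the job is handed in; nothing more can be done
None
```

I set all four masks on their own stands and handed the job in at about 38 s. The pictures show each one flat, centred and within a few mm of its cleat, and the arm never went near the white cases. The hand-in returned no verdict.

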